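# Snap the laundry marker into the empty clip

## Robot

A 7-joint arm with a two-finger parallel gripper is mounted at the origin on a cart in front of the work surface, level with it; the furniture and walls round the work are solid. World frame = base frame: x ahead of the robot, y to its left, z up, the work surface at z = 0. Lengths are in mm, angles in rad, forces in N, time in s.
With the tool pointing down it reaches from about 400 to 875 mm from the base axis. Payload 4.4 kg.
Tool frame: the origin (TCP) lies at the very end of the fingers, on their centre line; the grasp point (between the pads) lies 19 mm behind it; z points along the fingers, y is the direction in which the jaws open and shut (so a half turn about z gives the same grasp; the last joint's range is limited). The gripper opens to 85 mm and grips with 20 to 120 N. Pads are 22 mm wide; open, the fingers measure 114 mm over their backs; the gripper's body (76 mm by 85 mm) begins 54 mm behind the grasp point. The pads swing forward as they close: fully open they stand 13 mm farther back than shut.
Start: joints at [-1.307, 0.628, 0.038, 1.517, -0.027, 0.996, -0.02], TCP at [210.48, 614.993, 197.413] pointing down, gripper open.
Joint ranges: [-3.06, 3.06], [-0.37, 2.12], [-1.25, 1.32], [0.18, 2.47], [-1.1, 4.24], [0.23, 1.98], [-2.94, 2.94]. Speed limits (rad/s): [2.57, 2.57, 3.14, 3.14, 3.14, 3.14, 3.14].

## Interface

Orientations are given as [roll, pitch, yaw] about the fixed x, y, z axes, in that order (R = Rz(yaw) Ry(pitch) Rx(roll)).
In Python, from cell import ctrl gives the robot as it stands.
- The arm moves only by the shell command python3 -m pendant 'ROWS'. ROWS is JSON, a list of rows, each a list of 7 numbers: the shift along the world's x, y, z in m, then the turn, a rotation vector about the world's x, y, z in rad, then the opening, from -1 (shut) to 1 (fully open). A call has 1 to 8 rows; each row is the pose to reach, as a shift and turn from the pose commanded when the call began; what a row does not reach only later rows make up. A row lasts 1/10 s, in which the tool goes at most 50 mm and 8.59 degrees, less where a joint would pass 70% of its speed; a pose out of reach is approached as far as the arm can. A call with a gripper value outside its range is refused whole. The fingers move at their own pace and stop on an object; the grip force is fixed at half the most. Time passes only in rows, so rows that repeat a pose let the fingers close. It gives the time, the measured TCP pose, the force and the opening at its end, in the units of the state.
- ctrl.read_state(): the state, without advancing time (a new reading comes with each control period).
- ctrl.get_image(name): name is "side" or "top"; returns the picture (420x560x3 uint8, blue, green, red); there is no depth.
- ctrl.get_calibration(name): a dict with "fx", "fy", "cx", "cy" (pixels), "R" (3x3) and "t" (3): a world point X has camera coordinates R X + t. Camera axes: x right, y down, z forward; pixel columns grow to the right and rows downward; lengths in mm; the calibration is good to about 2 mm. A picture is of the moment at which its call begins. get_calibration takes no time and is no camera call.
- ctrl.finish_job(): hands the job in, once; it reports no verdict.
The state is a dict: "clock": time; "qpos": joint angles; "qd": joint speeds; "tau": joint torques, N m; "eef_pos": TCP position; "tool_rot": TCP orientation; "force": force on the tool from outside, world axes, zero at the start; "torque": the same for the moment, N m; "width": finger opening in mm.
Only numpy, scipy, OpenCV 4.12 (cv2) and the standard library are available. Lean on these libraries where they do the work, as an engineer would, in place of code of your own. Each camera call takes 0.05 s, during which the arm holds its last target. There are 200 camera calls.

## Task

Pick up the marker pen that lies loose on the counter and press it sideways into the one empty pen holder of the clip rail, so that it lies along the holder, roughly centred, snapped fully home in both of its spring clips like the other two markers. Leave those two markers in their clips.

Things in the scene. Friction and masses are not known exactly. Their poses are not given: they have to be found in the camera images.
- marker_mid (a point): middle of the loose laundry marker: a round, slightly tapered felt pen, 135 mm long, about 16 mm thick in the middle and 13 mm at the ends, 20 g, red cap on a white barrel. It lies flat on the counter, right of the clip rail. The point is on the pen's axis, half way along, 8 mm above its underside. y runs along the pen, z is up as it lies.
- empty_clip: the empty one (its place varies) of three equal pen holders, side by side 90 mm apart on a low aluminium rail (290 x 100 mm). White base plate 92 x 46 x 10 mm with two grey spring clips. Origin: centre of its underside, 8 mm above the counter. x runs along a pen held in it, y across to its neighbours, z up. The clips stand at x = -32 and +32 mm, each 10 mm long, with 54 mm free between them for fingers.
- empty_seat (a point): middle of the place for a pen in the empty holder, 36 mm above its underside, axes as the holder's: a seated pen's axis passes here along x. The base plate is 26 mm below. Each clip has two sprung jaws, open upwards: lips 11 mm apart 7 mm above this point, flared to 31 mm apart at 24 mm above. A level pen pushed straight down pops in (3 to 12 N); one merely laid on the lips stays 14 mm too high.
- marker_b: a second, equal marker already held in one of the other two holders, lying along it. Origin: centre of its underside (in the middle of its length), about 36 mm above the counter; y along the pen. To be left in its clips.
- marker_c: a third, equal marker, already held in the remaining holder; otherwise as marker_b.
Things that resemble listed ones, but are neither listed nor needed, are in the scene too. Leave any brown or turquoise look-alike of the part that bears marker_mid alone.

How it is judged:
By the outcome, as a careful person would: the job done as asked, in the order asked, and still so for the second after the job is handed in, with the robot touching nothing.
It also fails if it takes over 32 s, if anything falls off the work surface, if the arm or the gripper's body presses on something with over 40 N, if the wrist force passes 120 N, or if a joint passes its speed limit or range.

## Working session

There is one attempt and no reset: what is moved stays moved. The work goes in short steps, Python scripts to look and compute and a shell command to move; the robot and the scene stay as the last step left them, time stands still between calls to the robot, and variables do not carry over. Pictures are saved under pics/ and viewed, about 8 in all and at most 12, crops included, and the job is handed in when it is done.

```bash
mkdir -p pics; python3 - <<'E'
from cell import ctrl
import cv2,numpy as np
for n in("top","side"):
    im=ctrl.get_image(n); cv2.imwrite(f"pics/{n}0.png",im)
    c=ctrl.get_calibration(n); print(n,c["fx"],c["fy"],c["cx"],c["cy"],np.round(c["R"],3).tolist(),np.round(c["t"],1), (-np.array(c["R"]).T@c["t"]).round())
s=ctrl.read_state();print({k:np.round(v,3).tolist() for k,v in s.items()})
E
```

```text
top 454.20154717813875 454.20154717813875 278.0087845055551 216.5384567656681 [[-0.001, -1.0, 0.017], [-0.998, 0.0, -0.059], [0.059, -0.017, -0.998]] [-103.1  570.2  998.4] [ 511.  -86. 1032.]
side 516.4867963020599 516.4867963020599 270.55633143028234 210.85230900133274 [[0.849, -0.528, 0.018], [-0.303, -0.514, -0.803], [0.433, 0.676, -0.596]] [-495.7  181.8 1227.2] [ -56. -998.  887.]
{'clock': 0.1, 'qpos': [-1.307, 0.629, 0.038, 1.518, -0.027, 0.996, -0.02], 'qd': [-0.001, -0.003, -0.001, -0.001, 0.001, -0.001, 0.001], 'tau': [0.003, -56.453, 1.231, -19.397, 0.011, 0.005, 0.0], 'eef_pos': [210.265, 614.411, 196.6], 'tool_rot': [-3.14, -0.0, 2.812], 'force': [-0.015, -0.068, -0.537], 'torque': [0.008, -0.003, 0.044], 'width': 85.286}
```

View pics/top0.png

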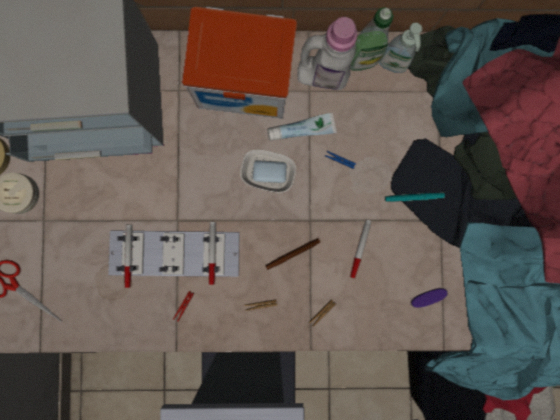

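View pics/side0.png

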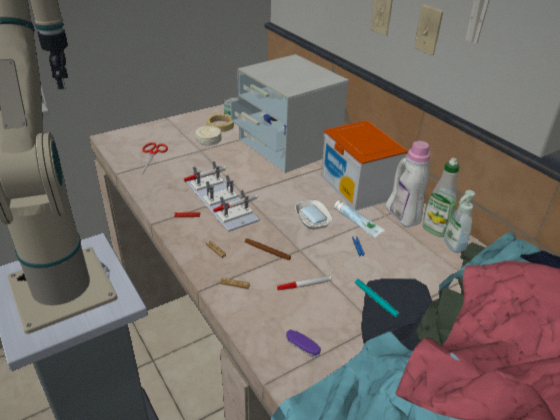

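The empty holder is the middle one, around (171,254) in the top view. The loose pen runs from (367,222) to (354,276), with its red cap towards the robot, like the caps of the two held pens. Next I'll measure on an enlarged crop.

```bash
cat > h.py <<'E'
from cell import ctrl
import cv2,numpy as np
def ray(n,u,v,z):
    c=ctrl.get_calibration(n);R=np.array(c["R"]);t=np.array(c["t"])
    o=-R.T@t;d=R.T@np.array([(u-c["cx"])/c["fx"],(v-c["cy"])/c["fy"],1]);return o+d*(z-o[2])/d[2]
def proj(n,X):
    c=ctrl.get_calibration(n);p=np.array(c["R"])@X+c["t"];return c["fx"]*p[0]/p[2]+c["cx"],c["fy"]*p[1]/p[2]+c["cy"]
E
python3 - <<'E'
from h import *
im=cv2.imread("pics/top0.png")
hsv=cv2.cvtColor(im,cv2.COLOR_BGR2HSV)
red=((hsv[...,1]>150)&((hsv[...,0]<8)|(hsv[...,0]>172))&(hsv[...,2]>70))
white=((hsv[...,1]<32)&(hsv[...,2]>150))
m=((red|white)*255).astype(np.uint8)
roi=np.zeros_like(m);roi[210:285,340:380]=m[210:285,340:380]
k,l,st,_=cv2.connectedComponentsWithStats(roi);print(st)
i=1+st[1:,4].argmax();c=(l==i).astype(np.uint8)
r=cv2.minAreaRect(cv2.findContours(c,0,2)[0][0]);b=cv2.boxPoints(r);print(r)
P=np.array([ray("top",*p,8) for p in b]);print(P.round(1),P.mean(0))
a=cv2.resize(im[215:295,100:250],None,fx=5,fy=5,interpolation=cv2.INTER_CUBIC)
a2=cv2.resize(im[215:285,335:385],None,fx=5,fy=5,interpolation=cv2.INTER_CUBIC)
mm=cv2.resize(m[215:295,100:250],None,fx=3,fy=3)
cv2.imwrite("pics/crop1.png",a)
E
```

```text
[[     0      0    560    420 235101]
 [   351    258     10     20     99]]
((354.3230895996094, 267.5846252441406), (5.657941818237305, 19.303565979003906), 19.440034866333008)
[[ 437.4 -261.8    8. ]
 [ 478.1 -276.8    8. ]
 [ 473.9 -288.8    8. ]
 [ 433.2 -273.8    8. ]] [ 455.64153037 -275.31398661    8.        ]
```

View pics/crop1.png

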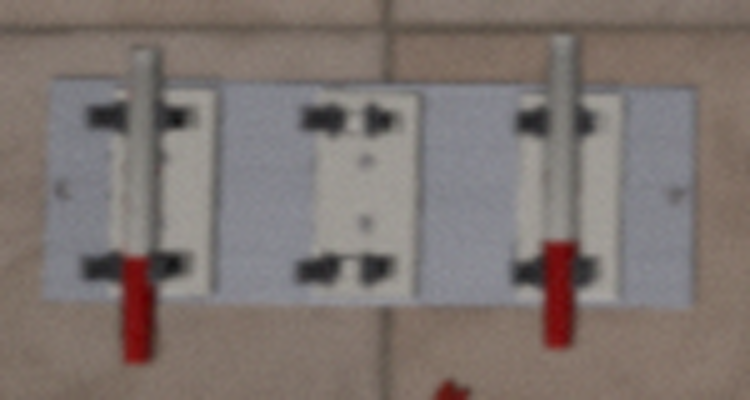

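```bash
python3 - <<'E'
from h import *
f=lambda x,y,z:ray("top",100+(x+.5)/5-.5,215+(y+.5)/5-.5,z)
rail=np.array([f(*p,8) for p in((50,78),(697,87),(692,303),(43,299))]);print("rail",rail.round(1).tolist(),rail.mean(0))
pl=np.array([f(*p,18) for p in((317,92),(419,94),(415,297),(312,295))]);print("plate",pl.mean(0))
for n,a,b in(("L",(146,48),(138,362)),("R",(563,35),(559,347))):
    A=f(*a,44);B=f(*b,44);d=A-B;print(n,A.round(1),B.round(1),(A+B)/2,np.linalg.norm(d),np.arctan2(d[1],d[0]))
U=f(352,119,60);D=f(348,268,60);print("gap",(U+D)/2,np.linalg.norm(U-D))
d=rail[1]-rail[0]+rail[2]-rail[3];print("ang",np.arctan2(d[0],-d[1]))
im=cv2.imread("pics/top0.png");hsv=cv2.cvtColor(im,cv2.COLOR_BGR2HSV)
sub=hsv[218:262:6,350:376]
for r in sub:print(r[:,1].tolist())
m=(hsv[...,1]<35)|((hsv[...,1]>150)&((hsv[...,0]<8)|(hsv[...,0]>172)))
roi=np.zeros(m.shape,np.uint8);roi[212:285,345:378]=m[212:285,345:378]
k,l,st,_=cv2.connectedComponentsWithStats(roi);i=1+st[1:,4].argmax();print(st[i])
r=cv2.minAreaRect(np.argwhere(l==i)[:,::-1].astype(np.float32));print(r)
b=cv2.boxPoints(r);P=np.array([ray("top",*p,8) for p in b]);print(P.round(1).tolist(),P.mean(0))
E
```

```text
rail [[540.2, 273.6, 8.0], [535.9, -15.9, 8.0], [439.3, -14.0, 8.0], [441.8, 274.7, 8.0]] [489.27562321 129.59361924   8.        ]
plate [488.25609931 129.90647251  18.        ]
L [552.1 219.9  44. ] [417.2 220.9  44. ] [484.64026106 220.41442812  44.        ] 134.9239441508279 -0.0074846107069287075
R [557.6  39.9  44. ] [423.1  40.6  44. ] [490.34681035  40.25266941  44.        ] 134.58861310531708 -0.005638175038290945
gap [489.56190233 127.64935565  60.        ] 63.12751153524403
ang -0.011775305158198902
[41, 45, 45, 48, 47, 43, 46, 51, 43, 44, 38, 43, 43, 43, 50, 37, 43, 39, 43, 47, 41, 43, 38, 40, 44, 41]
[53, 49, 53, 52, 47, 51, 51, 51, 49, 49, 58, 55, 48, 47, 39, 12, 13, 20, 15, 16, 27, 49, 51, 51, 51, 49]
[56, 49, 52, 53, 51, 45, 46, 48, 49, 47, 44, 49, 43, 17, 15, 14, 15, 15, 24, 38, 47, 47, 45, 43, 48, 49]
[50, 50, 50, 54, 52, 44, 58, 47, 50, 57, 50, 31, 12, 11, 14, 14, 17, 30, 45, 49, 45, 46, 48, 48, 48, 50]
[49, 55, 54, 51, 52, 49, 53, 49, 47, 33, 19, 16, 15, 15, 18, 31, 41, 56, 51, 50, 50, 49, 53, 49, 47, 46]
[53, 54, 51, 57, 56, 52, 51, 42, 24, 10, 9, 13, 12, 21, 40, 48, 47, 47, 49, 49, 52, 46, 50, 42, 44, 49]
[56, 53, 57, 53, 52, 38, 17, 12, 15, 14, 11, 17, 34, 51, 52, 51, 48, 52, 51, 54, 52, 53, 56, 55, 51, 49]
[60, 52, 60, 89, 160, 225, 216, 225, 214, 197, 151, 78, 54, 49, 54, 54, 52, 52, 54, 54, 51, 52, 49, 49, 49, 53]
[355 220  16  38 241]
((363.2247619628906, 238.4174346923828), (6.609001159667969, 39.17510223388672), 16.699243545532227)
[[481.1, -275.8, 8.0], [565.7, -302.4, 8.0], [561.4, -316.7, 8.0], [476.8, -290.1, 8.0]] [ 521.25655285 -296.24997997    8.        ]
```

Seat is at about (489,130,44), along world x (−0.008 rad). The loose pen's middle is at about (499.5,−288.7), pointing at −0.314 rad. I'll head for the pen in an arc, staying outside the 400 mm minimum reach.

```bash
python3 -m pendant '[[0.28,-0.27,0,0,0,0,1],[0.28,-0.27,0,0,0,0,1],[0.28,-0.27,0,0,0,0,1],[0.28,-0.27,0,0,0,0,1],[0.28,-0.27,0,0,0,0,1],[0.28,-0.27,0,0,0,0,1],[0.28,-0.27,0,0,0,0,1],[0.28,-0.27,0,0,0,0,1]]'
python3 -m pendant '[[0,-0.4,0,0,0,0,1],[0,-0.4,0,0,0,0,1],[0,-0.4,0,0,0,0,1],[0,-0.4,0,0,0,0,1],[0,-0.4,0,0,0,0,1],[0,-0.4,0,0,0,0,1],[0,-0.4,0,0,0,0,1],[0,-0.4,0,0,0,0,1]]'
```

```text
clock: 0.9
eef_pos: [492.7, 341.6, 197.2]
tool_rot: [-3.14, 0.001, 2.809]
force: [0.9, 0.1, -0.0]
width: 85.5
clock: 1.7
eef_pos: [489.9, -56.9, 197.3]
tool_rot: [-3.142, -0.0, 2.812]
force: [0.7, 0.9, 0.1]
width: 85.9
```

```bash
python3 -m pendant '[[0.01,-0.232,-0.097,0,0,0.016,1],[0.01,-0.232,-0.097,0,0,0.016,1],[0.01,-0.232,-0.097,0,0,0.016,1],[0.01,-0.232,-0.097,0,0,0.016,1],[0.01,-0.232,-0.097,0,0,0.016,1],[0.01,-0.232,-0.097,0,0,0.016,1],[0.01,-0.232,-0.097,0,0,0.016,1],[0.01,-0.232,-0.097,0,0,0.016,1]]'
python3 - <<'E'
from h import *
a=ctrl.get_image("top")[180:310,290:430];b=ctrl.get_image("side")[190:320,230:370]
cv2.imwrite("pics/g1.png",np.hstack([cv2.resize(x,None,fx=2.8,fy=2.8,interpolation=2) for x in(a,b)]))
s=ctrl.read_state();print(s["eef_pos"],proj("side",np.array([499.5,-288.7,8])),proj("side",s["eef_pos"]))
E
```

```text
clock: 2.5
eef_pos: [500.7, -285.4, 100.4]
tool_rot: [3.14, -0.001, 2.829]
force: [0.8, 0.6, -0.7]
width: 85.5
[ 501.24619761 -285.04707149  100.9318468 ] (np.float64(304.1840352612891), np.float64(282.48368353735293)) (np.float64(306.1923090062373), np.float64(252.25112081564615))
```

View pics/g1.png

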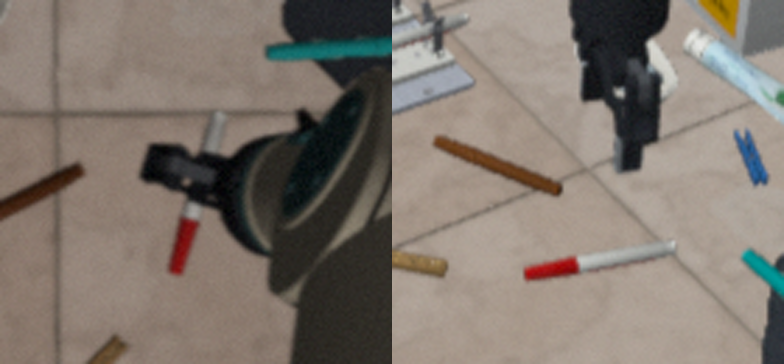

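In the side view the pen's midpoint is at crop (600,260), full-image pixel (304.3,282.7). That matches the projected estimate (304.2,282.5). The open fingers straddle the pen, so I can go down and grip.

```bash
python3 -m pendant '[[-0.001,-0.0035,-0.04,0,0,0,1],[-0.001,-0.0035,-0.08,0,0,0,1],[-0.001,-0.0035,-0.09,0,0,0,1],[-0.001,-0.0035,-0.095,0,0,0,1],[-0.001,-0.0035,-0.097,0,0,0,1],[-0.001,-0.0035,-0.097,0,0,0,1]]'
python3 -m pendant '[[0,0,0,0,0,0,-1],[0,0,0,0,0,0,-1],[0,0,0,0,0,0,-1],[0,0,0,0,0,0,-1],[0,0,0,0,0,0,-1],[0,0,0,0,0,0,-1],[0,0,0,0,0,0,-1],[0,0,0,0,0,0,-1]]'
```

```text
clock: 3.2
eef_pos: [500.7, -290.8, 4.8]
tool_rot: [-3.141, 0.002, 2.828]
force: [-0.7, 0.9, -0.3]
width: 85.3
clock: 4.0
eef_pos: [499.5, -290.5, 3.4]
tool_rot: [3.142, -0.0, 2.828]
force: [-0.2, -0.8, 0.4]
width: -0.0
```

```bash
python3 - <<'E'
from h import *
a=ctrl.get_image("top")[180:310,290:430];b=ctrl.get_image("side")[220:320,240:370]
cv2.imwrite("pics/g2.png",np.hstack([cv2.resize(x,(400,390),interpolation=2) for x in(a,b)]))
s=ctrl.read_state();print(s["eef_pos"],s["width"])
E
```

```text
[ 499.45286049 -290.48994139    3.35654363] 0.03797715681019872
```

View pics/g2.png

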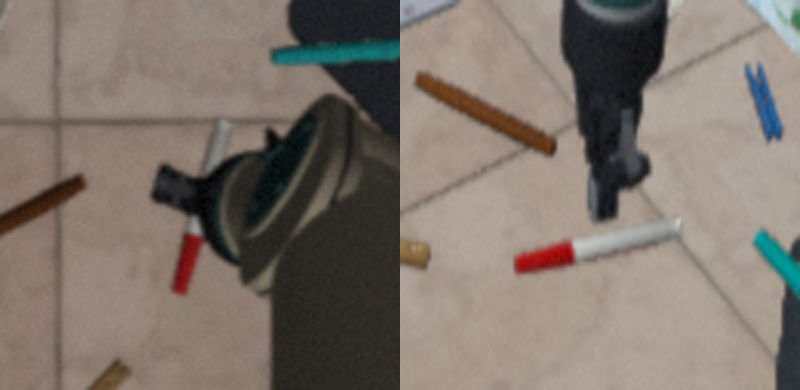

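```bash
python3 - <<'E'
from h import *
s=ctrl.read_state();p=np.array(s["eef_pos"])
out=[]
for n,(y0,y1,x0,x1) in(("top",(180,310,290,430)),("side",(190,320,230,370))):
    im=ctrl.get_image(n);cv2.imwrite(f"pics/full_{n}2.png",im)
    a=cv2.resize(im[y0:y1,x0:x1],None,fx=2.85,fy=2.85,interpolation=2)
    for dz in(0,19,73,150):
        u,v=proj(n,p+[0,0,dz]);cv2.circle(a,(int((u-x0+.5)*2.85),int((v-y0+.5)*2.85)),3,(0,255,0) if dz else (255,0,255),-1)
    out.append(a)
cv2.imwrite("pics/g3.png",np.hstack(out));print(s["tool_rot"],np.round(s["qpos"],3),s["force"])
E
```

```text
[ 3.14156915e+00 -1.40270907e-04  2.82775275e+00] [ 0.455  0.8    0.036  1.863 -0.056  0.48   1.787] [ 0.62766814 -0.64504528 -0.30198394]
```

View pics/g3.png

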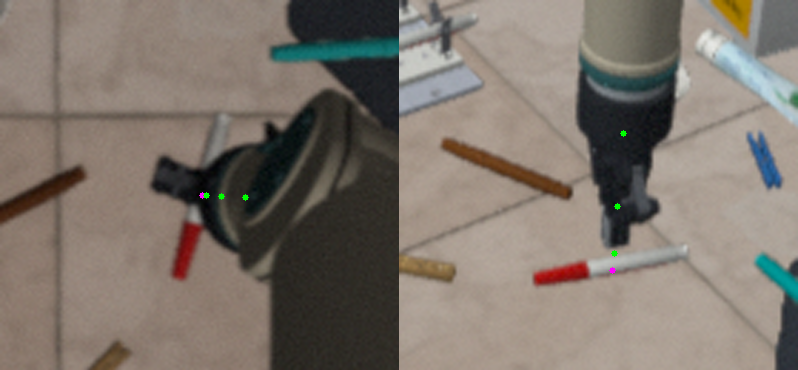

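The pose reading disagrees with the picture: the shut fingertips appear about 28 mm higher than the reported TCP. They show at (612,245), against a projected (612,270), and they closed in air above the pen, which hasn't moved. I'll reopen and go down by force and vision.

```bash
python3 -m pendant '[[0,0,0,0,0,0,1],[0,0,0,0,0,0,1],[0,0,0,0,0,0,1],[0,0,0,0,0,0,1],[0,0,0,0,0,0,1],[0,0,-0.005,0,0,0,1],[0,0,-0.01,0,0,0,1],[0,0,-0.01,0,0,0,1]]'
python3 -m pendant '[[0,0,-0.005,0,0,0,1],[0,0,-0.01,0,0,0,1],[0,0,-0.01,0,0,0,1]]'
```

```text
clock: 5.0
eef_pos: [498.8, -290.1, -7.5]
tool_rot: [3.141, -0.002, 2.828]
force: [-0.4, 0.0, 0.1]
width: 85.4
clock: 5.3
eef_pos: [498.9, -290.2, -17.4]
tool_rot: [3.141, -0.001, 2.828]
force: [-0.4, 0.1, -0.3]
width: 85.2
```

```bash
python3 -m pendant '[[0,0,-0.005,0,0,0,1],[0,0,-0.005,0,0,0,0.2],[0,0,-0.005,0,0,0,-0.2],[0,0,-0.005,0,0,0,-0.4],[0,0,-0.005,0,0,0,-0.5],[0,0,-0.005,0,0,0,-0.5]]'
python3 -m pendant '[[0,0,0,0,0,0,-1],[0,0,0,0,0,0,-1],[0,0,0,0,0,0,-1],[0,0,0,0,0,0,-1],[0,0,0,0,0,0,-1]]'
```

```text
clock: 5.9
eef_pos: [499.5, -290.6, -21.4]
tool_rot: [-3.142, 0.0, 2.828]
force: [0.2, -0.2, -0.6]
width: 21.3
clock: 6.4
eef_pos: [501.4, -291.2, -18.5]
tool_rot: [-3.141, 0.004, 2.828]
force: [-2.4, 2.1, 23.1]
width: 0.2
```

```bash
python3 -m pendant '[[0,0,0,0,0,0,0],[0,0,0,0,0,0,0],[0,0,0,0,0,0,0]]'
python3 - <<'E'
from h import *
s=ctrl.read_state();p=np.array(s["eef_pos"]);print(p,s["width"],s["force"])
out=[]
for n,(y0,y1,x0,x1) in(("top",(180,310,290,430)),("side",(235,315,260,350))):
    im=ctrl.get_image(n)
    out.append(cv2.resize(im[y0:y1,x0:x1],(400,370),interpolation=2))
cv2.imwrite("pics/g4.png",np.hstack(out))
E
```

```text
clock: 6.7
eef_pos: [499.2, -290.4, -21.8]
tool_rot: [3.142, -0.001, 2.828]
force: [0.2, -0.6, 0.1]
width: 42.2
[ 499.21280516 -290.38037512  -21.80450991] 42.18539647230256 [ 0.17437718 -0.64721964  0.07622426]
```

View pics/g4.png

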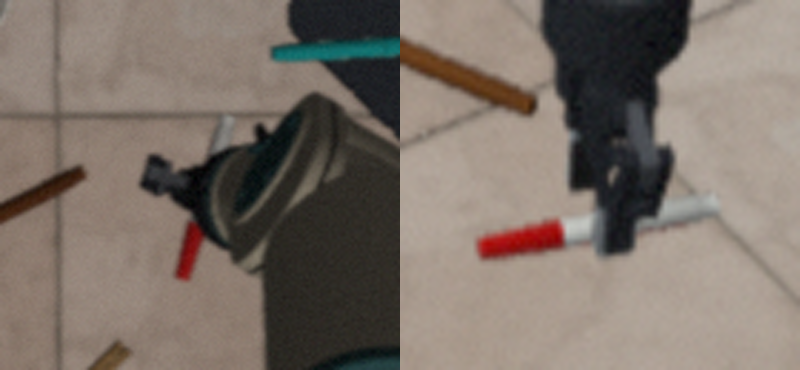

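The pen is undisturbed between the fingers. They had slid over its top half, so I'll go 8 mm lower and grip.

```bash
python3 -m pendant '[[0,0,-0.004,0,0,0,0],[0,0,-0.008,0,0,0,0],[0,0,-0.008,0,0,0,-0.4],[0,0,-0.008,0,0,0,-0.5],[0,0,-0.008,0,0,0,-0.55]]'
python3 -m pendant '[[0,0,0,0,0,0,-1],[0,0,0,0,0,0,-1],[0,0,0,0,0,0,-1],[0,0,0,0,0,0,-1]]'
```

```text
clock: 7.3
eef_pos: [499.5, -290.5, -29.7]
tool_rot: [-3.142, -0.0, 2.828]
force: [-0.7, 0.0, -0.1]
width: 19.2
clock: 7.7
eef_pos: [499.7, -290.5, -29.3]
tool_rot: [3.142, 0.0, 2.828]
force: [-0.3, 0.9, 3.7]
width: 13.0
```

Width 13 means the tips grip above the equator. I'll regrip 5 mm lower.

```bash
python3 -m pendant '[[0,0,0,0,0,0,-0.3],[0,0,0,0,0,0,-0.3],[0,0,-0.005,0,0,0,-0.4],[0,0,-0.005,0,0,0,-0.5],[0,0,-0.005,0,0,0,-0.55]]'
python3 -m pendant '[[0,0,0,0,0,0,-1],[0,0,0,0,0,0,-1],[0,0,0,0,0,0,-1],[0,0,0,0,0,0,-1]]'
```

```text
clock: 8.2
eef_pos: [500.3, -291.0, -33.7]
tool_rot: [-3.141, 0.002, 2.828]
force: [-0.3, 0.8, 11.2]
width: 19.2
clock: 8.6
eef_pos: [500.5, -291.1, -33.3]
tool_rot: [-3.141, 0.002, 2.828]
force: [-0.9, 0.6, 12.5]
width: 13.6
```

The tips now touch the counter (11 N before closing), so the pen is about 8 mm above them, and the reading is about 33 mm too low. Lift and carry.

```bash
python3 -m pendant '[[0,0,0.02,0,0,0,-1],[0,0,0.06,0,0,0,-1],[0,0,0.1,0,0,0,-1],[0,0,0.143,0,0,0,-1],[0,0,0.143,0,0,0,-1]]'
python3 -m pendant '[[0,0.04,0,0,0,0.1,-1],[0,0.09,0,0,0,0.2,-1],[-0.005,0.14,0,0,0,0.306,-1],[-0.005,0.19,0,0,0,0.306,-1],[-0.005,0.24,0,0,0,0.306,-1],[-0.011,0.29,0,0,0,0.306,-1],[-0.011,0.34,0,0,0,0.306,-1],[-0.011,0.38,0,0,0,0.306,-1]]'
python3 -m pendant '[[0,0.02,0,0,0,0,-1],[0,0.035,0,0,0,0,-1],[0,0.041,0,0,0,0,-1],[0,0.041,0,0,0,0,-1],[0,0.041,0,0,0,0,-1]]'
python3 - <<'E'
from h import *
s=ctrl.read_state();p=np.array(s["eef_pos"]);print(p,s["width"],s["force"])
p[2]+=33.5; out=[]
for n,(y0,y1,x0,x1) in(("top",(195,305,100,250)),("side",(140,250,170,320))):
    im=ctrl.get_image(n);cv2.imwrite(f"pics/full_{n}5.png",im)
    a=cv2.resize(im[y0:y1,x0:x1],(400,293),interpolation=2)
    for P in(p,p+[0,0,8],np.array([489,130,44])):
        u,v=proj(n,P);cv2.circle(a,(int((u-x0+.5)*2.667),int((v-y0+.5)*2.667)),2,(0,255,0),-1)
    out.append(a)
cv2.imwrite("pics/g5.png",np.hstack(out))
E
```

```text
clock: 9.1
eef_pos: [503.1, -292.8, 113.6]
tool_rot: [-3.14, 0.01, 2.827]
force: [1.2, -0.2, 0.1]
width: 13.3
clock: 9.9
eef_pos: [487.5, 92.5, 107.6]
tool_rot: [3.141, -0.001, 3.136]
force: [0.5, 0.5, 0.7]
width: 13.7
clock: 10.4
eef_pos: [488.3, 129.2, 108.0]
tool_rot: [-3.141, -0.001, 3.132]
force: [-0.8, 0.6, 0.1]
width: 13.2
[488.33638511 129.1901512  108.03765301] 13.211085108058983 [-0.76645806  0.59869616  0.10231409]
```

View pics/g5.png

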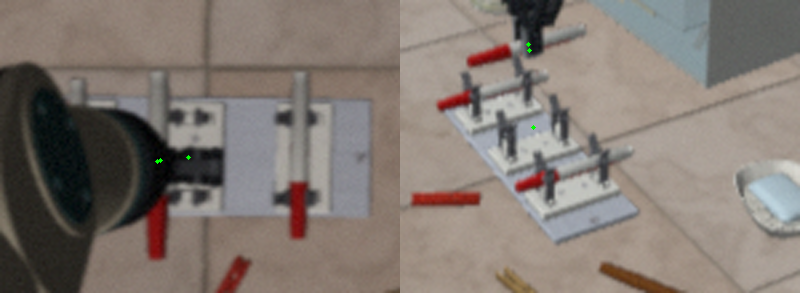

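The pen is held level in the gripper. Its midpoint in the side view, (527.5,46.5), agrees with the predicted axis at (528,44). In the top view it lies along the holder direction, about 3 mm towards the robot. Next I descend to just above the lips, with a small xy correction.

```bash
python3 -m pendant '[[0.002,0.001,-0.03,0,0,0,-1],[0.002,0.001,-0.06,0,0,0,-1],[0.002,0.001,-0.075,0,0,0,-1],[0.002,0.001,-0.08,0,0,0,-1],[0.002,0.001,-0.08,0,0,0,-1]]'
python3 - <<'E'
from h import *
s=ctrl.read_state();p=np.array(s["eef_pos"]);print(p,s["width"],s["force"])
out=[]
for n,(y0,y1,x0,x1) in(("top",(205,295,100,220)),("side",(150,240,180,300))):
    im=ctrl.get_image(n);cv2.imwrite(f"pics/full_{n}6.png",im)
    out.append(cv2.resize(im[y0:y1,x0:x1],(400,300),interpolation=2))
cv2.imwrite("pics/g6.png",np.hstack(out))
E
```

```text
clock: 11.0
eef_pos: [490.3, 130.6, 28.0]
tool_rot: [-3.141, -0.001, 3.133]
force: [-0.4, -0.2, -0.2]
width: 13.5
[490.28153536 130.59421014  28.02675379] 13.534997053741229 [-0.37411611 -0.23537007 -0.24827792]
```

View pics/g6.png

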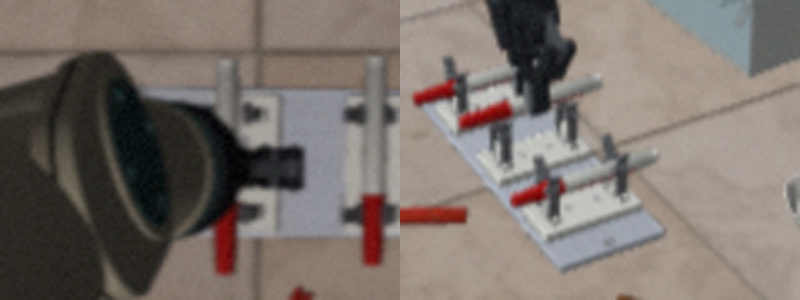

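```bash
python3 - <<'E'
from h import *
C={}
for n in("top","side"):
    c=ctrl.get_calibration(n);K=np.array([[c["fx"],0,c["cx"]],[0,c["fy"],c["cy"]],[0,0,1]]);C[n]=K@np.c_[np.array(c["R"]),np.array(c["t"])]
T=lambda a:(100+a[0]*.3-.5,205+a[1]*.3-.5)
S=lambda a:(180+a[0]*.3-.5,150+a[1]*.3-.5)
for k,a,b in(("cap",(226,272),(463,122)),("white",(229,60),(600,79)),("Rcap",(372,262),(514,200)),("Rwhite",(375,58),(657,155))):
    X=cv2.triangulatePoints(C["top"],C["side"],np.array(T(a)),np.array(S(b)));X=X[:3,0]/X[3,0];print(k,X.round(1))
for n,f in(("top",T),("side",S)):
    for X in((489,130,70),(489,130,44),(457,130,68),(521,130,68)):
        u,v=proj(n,np.array(X));o=f((0,0));print(n,X,round((u-o[0])/.3),round((v-o[1])/.3))
E
```

```text
cap [598.8 -22.5 194.9]
white [734.5 -11.7 152.1]
Rcap [ 596.4 -103.1  151.3]
Rwhite [733.7 -97.4 111.5]
top (489, 130, 70) 226 164
top (489, 130, 44) 235 163
top (457, 130, 68) 226 215
top (521, 130, 68) 228 113
side (489, 130, 70) 132 101
side (489, 130, 44) 133 126
side (457, 130, 68) 99 113
side (521, 130, 68) 165 93
```

Numerically the pen is aligned: in the side view its midpoint is at (131.5,100), against (132,101) for the seat at z=70, and the top view agrees to about 1 mm. Press down.

```bash
python3 -m pendant '[[0,0,-0.005,0,0,0,-1],[0,0,-0.009,0,0,0,-1],[0,0,-0.012,0,0,0,-1],[0,0,-0.015,0,0,0,-1]]'
python3 -m pendant '[[0,0,-0.003,0,0,0,-1],[0,0,-0.006,0,0,0,-1],[0,0,-0.009,0,0,0,-1],[0,0,-0.012,0,0,0,-1],[0,0,-0.012,0,0,0,-1]]'
```

```text
clock: 11.5
eef_pos: [490.9, 131.2, 13.7]
tool_rot: [-3.142, 0.001, 3.133]
force: [-0.5, -1.4, 6.3]
width: 13.0
clock: 12.0
eef_pos: [490.3, 131.8, 2.5]
tool_rot: [3.141, -0.0, 3.134]
force: [-3.3, -0.9, 15.5]
width: 13.2
```

```bash
python3 -m pendant '[[0,0,-0.002,0,0,0,-1],[0,0,-0.004,0,0,0,-1],[0,0,-0.004,0,0,0,-1]]'
python3 - <<'E'
from h import *
s=ctrl.read_state();print(s["eef_pos"],s["width"],s["force"],s["torque"])
out=[]
for n,(y0,y1,x0,x1) in(("top",(205,295,100,220)),("side",(150,240,180,300))):
    im=ctrl.get_image(n);cv2.imwrite(f"pics/full_{n}7.png",im)
    out.append(cv2.resize(im[y0:y1,x0:x1],(400,300),interpolation=2))
cv2.imwrite("pics/g7.png",np.hstack(out))
E
```

```text
clock: 12.3
eef_pos: [490.5, 131.8, 2.0]
tool_rot: [3.141, 0.001, 3.134]
force: [-9.7, -2.5, 55.1]
width: 13.4
[490.455428   131.84036676   2.04749208] 13.370612618024929 [-9.65956218 -2.50934337 55.05954158] [-0.60190282  2.13860462 -0.03462155]
```

View pics/g7.png

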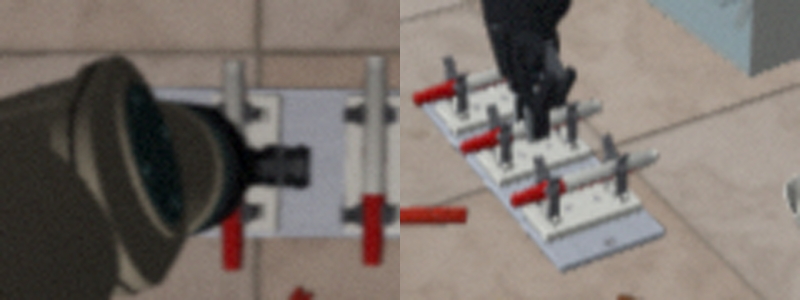

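It hit a stiff stop. The pen's midpoint in the side view, (132,126), equals the predicted seat position for z=44 (133,126). Ease off, open part-way, retreat upwards.

```bash
python3 -m pendant '[[0,0,0.003,0,0,0,-1],[0,0,0.004,0,0,0,-0.2],[0,0,0.004,0,0,0,-0.1],[0,0,0.004,0,0,0,-0.1],[0,0,0.004,0,0,0,-0.1]]'
python3 -m pendant '[[0,0,0.01,0,0,0,-0.1],[0,0,0.03,0,0,0,-0.1],[0,0,0.07,0,0,0,-0.1],[0,0,0.12,0,0,0,-0.1],[-0.05,0.05,0.14,0,0,0,-0.1],[-0.05,0.1,0.14,0,0,0,-0.1],[-0.05,0.15,0.14,0,0,0,-0.1],[-0.05,0.2,0.14,0,0,0,-0.1]]'
python3 -m pendant '[[0,0.05,0,0,0,0,-0.1],[0,0.1,0,0,0,0,-0.1],[0,0.15,0,0,0,0,-0.1],[0,0.15,0,0,0,0,-0.1]]'
python3 - <<'E'
from h import *
out=[]
for n,(y0,y1,x0,x1) in(("top",(205,295,100,250)),("side",(150,240,180,300))):
    im=ctrl.get_image(n);cv2.imwrite(f"pics/full_{n}8.png",im)
    out.append(cv2.resize(im[y0:y1,x0:x1],(400,300 if n=="side" else 240),interpolation=2))
out[0]=cv2.copyMakeBorder(out[0],0,60,0,0,0)
cv2.imwrite("pics/g8.png",np.hstack(out))
E
```

```text
clock: 12.9
eef_pos: [490.2, 131.5, 0.8]
tool_rot: [-3.141, -0.001, 3.134]
force: [-0.1, 0.2, 0.6]
width: 38.2
clock: 13.7
eef_pos: [440.1, 315.6, 142.6]
tool_rot: [3.141, 0.001, 3.134]
force: [1.7, 0.9, 0.7]
width: 38.6
clock: 14.1
eef_pos: [437.3, 473.3, 141.4]
tool_rot: [3.134, -0.001, -3.14]
force: [-1.0, -0.3, -0.4]
width: 38.6
```

View pics/g8.png

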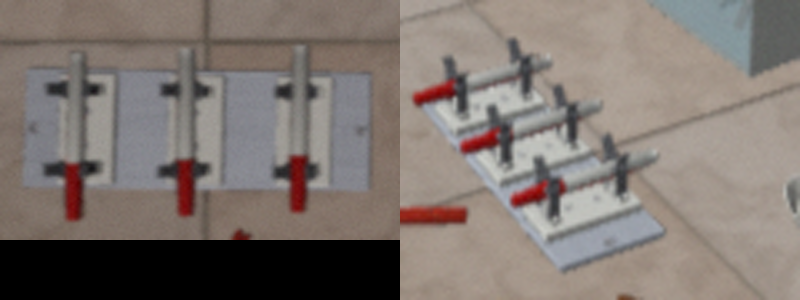

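All three pens look alike now. In the top view the new one runs from (186,48) to (186,215), midway between its neighbours and at the same height in the side view.

```bash
python3 -c "
from cell import ctrl
print(ctrl.finish_job())"
```

```text
the job is handed in; nothing more can be done
None
```

The loose marker is pressed into the empty middle holder and the job was handed in at about 14 s; no verdict was reported.

- **Seating:** The last pictures from both cameras show the pen in both clips at the same height as its neighbours. It is parallel to them and centred to within a few mm. The push ended on a stiff stop with a peak reading of 55 N. The pen's midpoint matched the projected seat position to about a pixel.
- **Other markers:** The two held markers are still in their clips, and the arm was clear of everything at hand-in.
- **What disagreed:** The reported TCP height read about 33 mm lower than the real fingertips, so my first three grips went wrong. One closed in air, one slid off the top of the pen and one held it too high. The pen stayed in place each time, and I corrected the height by camera and by contact with the counter.
- **Unexplained:** The gripper showed a width of about 13 mm on the pen, although it is 16 mm thick in the middle. The pen stayed level and did not slip.

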